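# Battery load test: sensor boom over, load dial held at third click

### The job

On the grey battery tester, take the sensor boom by its yellow upright handle and swing it away from the load dial until the white sensor head is centred, as well as the boom allows, over the round silver pad on top of the blue battery standing on the tester. Then turn the red-handled, spring-return load dial clockwise past its first two clicks to the third (the red mark) and keep it there with the fingers: the program finishes while still holding the dial at the third click, because it springs back when let go. Leave the battery and the other things on the bench where they are.

Things in the scene. Friction and masses are not known exactly. Their poses are not given: they have to be found in the camera images.
- boom (a joint): swing of the sensor boom about its upright pole, rad. 0 = stop on the dial side, grows clockwise seen from above, towards the battery, stop at 2.7. Starts between 0 and 0.35. Stiff hinge (about 1 N at the head): it stays where it is left
- boom_pivot (a point): foot of the boom's steel pole on the tester's top face, 60 mm above the bench; pole and hub (34 mm across) reach 207 mm above the bench. The boom turns about the vertical through this point
- sensor (a point): centre of the underside of the white round sensor head (64 mm across, 34 mm high) at the end of the boom, 155 mm from the pole's axis, 172 mm above the bench
- boom_grip (a point): middle of the yellow upright round handle on top of the sensor head: 20 mm across, 60 mm high (206 to 266 mm above the bench); this point lies 240 mm above the bench, right above the sensor point, 155 mm from the pole's axis. Moves with the boom
- battery_pad (a point): centre of the round silver pad (40 mm across) on top of the blue battery (90 x 62 mm, 66 mm high, terminals to 76 mm, 0.75 kg, loose) that stands on the tester's top face; the point is 127 mm above the bench, 142 to 165 mm from the pole's axis
- dial_turn (a joint): turn of the load dial, rad, clockwise seen from above. 0 = at rest (white mark); clicks at 0.33 (green mark), 0.67 (yellow mark) and 1.00 (red mark, the third); hard stop at 1.2, with strongly rising resistance past 1.0. A spring returns it to 0 from everywhere, the clicks do not keep it. Turning takes 6 to 12 N at the handle, rising to a bump before each click and easing at the click
- dial_axis (a point): centre of the load dial on the tester's top face, 60 mm above the bench; the dial turns about the vertical through this point
- dial_grip (a point): point on the axis of the dial's red upright round handle (20 mm across, 55 mm high, 86 to 141 mm above the bench), 116 mm above the bench, 85 mm from the dial's axis. Moves with the dial
- dial: the whole load dial: a black disc 72 mm across with a flat red lever (16 mm wide, 76 to 86 mm above the bench) from its axis out to the red upright round handle; origin on the dial's axis at the tester's top face, x from the axis towards the upright
- tester: grey battery tester, box 300 x 440 mm, top face 60 mm above the bench, fixed; origin at the centre of its underside, x away from the robot's side, y towards the battery end
- spare_battery: a second battery of the same kind, standing on the bench off the tester: leave it; origin under its centre
- mug: white mug, 80 mm across, 90 mm high: leave it; origin under its centre
- tape_roll: yellow roll, 84 mm across, 48 mm high: leave it; origin under its centre
- carton: closed cardboard carton 90 x 120 x 70 mm high: leave it; origin under its centre
- torch: black torch standing on its head, 44 mm across, 120 mm high: leave it; origin under its centre
- screwdriver: screwdriver with green handle lying on the bench: leave it; origin under its middle
- spray_can: plain metal can, 54 mm across, 140 mm high: leave it; origin under its centre

How it is judged:
By the outcome, as a careful person would: the job done as asked, in the order asked, and still so for the second after the job is handed in, while the arm keeps its last pose, push and grip.
It also fails if it takes over 58 s, if anything falls off the work surface, if the arm or the gripper's body presses on something with over 40 N, if the wrist force passes 120 N, or if a joint passes its speed limit or range.

### The arm

A 6-joint arm with a two-finger parallel gripper is mounted at the origin on the work surface. World frame = base frame: x ahead of the robot, y to its left, z up, the work surface at z = 0. Lengths are in m, angles in rad, forces in N, time in s.
With the tool pointing down it reaches from about 0.2 to 0.875 m from the base axis. Payload 3.4 kg.
Tool frame: the origin (TCP) lies between the finger pads; the fingertips stand 25 mm ahead of it and the grasp point (between the pads) lies 6 mm ahead of it (r.nose_length is the z of the fingertips in the tool frame, in m); z points along the fingers, x is the direction in which the jaws open and shut, and the axes are right-handed (so a half turn about z gives the same grasp; the last joint's range is limited). The gripper opens to 94 mm and grips with 3 to 60 N. Pads are 16 mm wide; open, the fingers measure 119 mm over their backs; the gripper's body (75 mm by 177 mm) begins 78 mm behind the grasp point.
Start: joints at [1.005, 0.276, 1.505, -0, 1.361, -0.121], TCP at [0.247, 0.519, 0.23] pointing down, gripper open.
Joint ranges: [-2.89, 2.89], [-0.75, 2.08], [0.22, 2.7], [-1.18, 4.32], [0.11, 2.71], [-2.7, 2.7]. Speed limits (rad/s): [2.57, 2.57, 3.14, 3.14, 3.14, 3.14].

### API

Orientations are given as a unit quaternion [w, x, y, z].
In Python, from plant import r, gripper_to, inverse_kinematics, vision, models, telemetry gives the robot as it stands. Calls block until the motion is done:
- r.move_to(position, orientation): joint-space move of the TCP to a pose.
- r.move_l(position, rot=None, vel=0.15, guard=None): straight line of the TCP; rot=None keeps the orientation; vel is the mean speed in m/s. With guard (N) it stops when the force on the tool has changed by that much, and returns True; else False.
- r.movej(angles): joint-space move.
- gripper_to(opening, f_grip=None): finger opening in m; f_grip is the grip in N (None keeps the last); returns when the fingers have stopped.
- r.hold(seconds).
- inverse_kinematics(position, orientation): joint angles nearest the present ones, or None.
- vision.snapshot(name): name is "scene" or "side" or "wrist"; returns the picture (480x640x3 uint8, red, green, blue); there is no depth.
- vision.get_calibration(name): a dict with "fx", "fy", "cx", "cy" (pixels), "position" and "orientation" of the camera in the world. Camera axes: x right, y down, z forward; pixel columns grow to the right and rows downward; lengths in m; the calibration is good to about 2 mm. A picture is of the moment at which its call begins: read the wrist's pose just before it. get_calibration takes no time and is no camera call; for the wrist camera it gives the pose at the moment of the call.
A pose or a line that the arm cannot do raises r.PlanningError and nothing moves.
- r.sign_off(): hands the job in, once; it reports no verdict.
Trained networks look in the newest picture that a camera, given by its name, has taken for a name from the list of things; names that differ only in an ending like _2 or _b are one class to them, and where a whole thing is asked for, a point or a joint stands for the part that bears it (a point fixed in the world has none). Each returns a list of dicts, best first, with "score" (0 to 1); they miss things now and then, are a little off and sometimes report something else, mostly with a low value. They report only what shows in the picture. A call takes as long as a camera call.
- models.boxes_of(thing, camera): "at" ([x, y, z] in m, in world coordinates, good to about 4 mm: the middle of the surface that is visible of it).
- models.regions_of(thing, camera): "pixels" (480x640 bool, what is visible of it).
- models.mark_of(thing, camera): "at" ([x, y, z] in m, in world coordinates, good to about 4 mm: a listed point, or the origin of a listed thing).
Readings, each from a call of its own:
- telemetry.current_t(): time.
- telemetry.current_joints(): joint angles.
- telemetry.current_dq(): joint speeds.
- telemetry.current_joint_efforts(): joint torques, N m.
- telemetry.current_ee_pos(): TCP position.
- telemetry.current_tool_rot(): TCP orientation.
- telemetry.current_wrist_force(): force on the tool from outside, world axes, zero at the start.
- telemetry.current_torque(): the same for the moment, N m.
- telemetry.current_opening(): finger opening in m.
Only numpy, scipy, OpenCV 4.12 (cv2) and the standard library are available. Lean on these libraries where they do the work, as an engineer would, in place of code of your own. Each camera call takes 0.05 s, during which the arm holds its last target.

## Working session

There is one attempt and no reset: what is moved stays moved. The work goes in short steps, each a Python script; the robot and the scene stay as the last script left them, time stands still between calls to the robot, and variables do not carry over. Pictures are saved under pics/ and viewed, and the job is handed in when it is done.

```bash
ls; mkdir -p pics; python3 - <<'E'
from plant import *
from plant import r, gripper_to, inverse_kinematics, vision, models, telemetry
import cv2,numpy as np
for c in ["scene","side"]:
    im=vision.snapshot(c); cv2.imwrite(f"pics/{c}0.png",im[:,:,::-1])
    cal=vision.get_calibration(c); print(c,cal)
    for n in ["boom_pivot","sensor","boom_grip","battery_pad","dial_axis","dial_grip","tester","spare_battery","mug","tape_roll","carton","torch","screwdriver","spray_can"]:
        print(n,[(np.round(d["at"],3).tolist(),round(d["score"],2)) for d in models.mark_of(n,c)[:2]])
print(telemetry.current_t(),telemetry.current_ee_pos(),telemetry.current_tool_rot(),r.nose_length)
E
```

```text
pics
scene {'fx': 536.6247686819099, 'fy': 536.6247686819099, 'cx': 315.51272302279466, 'cy': 240.97440911007087, 'position': array([ 1.62416421, -0.04291181,  0.958776  ]), 'orientation': array([-0.3278732 ,  0.64832865,  0.60554146, -0.32479019])}
boom_pivot []
sensor [([0.454, -0.072, 0.173], 0.74)]
boom_grip [([0.459, -0.07, 0.236], 0.68), ([0.624, -0.436, -0.001], 0.24)]
battery_pad [([0.619, 0.095, 0.125], 0.92)]
dial_axis [([0.486, -0.103, 0.064], 0.76)]
dial_grip [([0.47, -0.188, 0.115], 0.97), ([0.359, 0.39, 0.001], 0.58)]
tester [([0.552, -0.036, 0.0], 0.88), ([0.608, -0.05, 0.059], 0.22)]
spare_battery [([0.358, 0.388, -0.0], 0.67)]
mug [([0.485, -0.468, -0.0], 0.66)]
tape_roll [([0.352, -0.501, -0.004], 0.69), ([0.62, 0.099, 0.128], 0.61)]
carton [([0.622, -0.438, 0.001], 0.8)]
torch [([0.6, 0.435, -0.001], 0.82), ([0.456, -0.075, 0.172], 0.39)]
screwdriver [([0.266, -0.343, -0.001], 0.74)]
spray_can [([0.505, 0.475, 0.004], 0.75)]
side {'fx': 435.22771499807067, 'fy': 435.22771499807067, 'cx': 322.81285135219093, 'cy': 242.32827562906903, 'position': array([-0.0983638 , 
[... 198 characters left out ...]
.386, 0.002], 0.71)]
boom_grip [([0.452, -0.073, 0.239], 0.89)]
battery_pad [([0.619, 0.097, 0.127], 0.59)]
dial_axis [([0.493, -0.105, 0.063], 0.96)]
dial_grip [([0.47, -0.185, 0.115], 0.94)]
tester [([0.551, -0.039, -0.002], 0.93)]
spare_battery [([0.359, 0.387, 0.002], 0.74), ([0.456, -0.073, 0.173], 0.21)]
mug [([0.481, -0.476, -0.001], 0.95), ([0.62, -0.441, -0.0], 0.32)]
tape_roll [([0.353, -0.499, -0.001], 0.63)]
carton [([0.621, -0.441, 0.002], 0.86)]
torch [([0.605, 0.433, -0.002], 0.7)]
screwdriver [([0.264, -0.347, 0.002], 0.64)]
spray_can [([0.503, 0.482, -0.002], 0.72)]
1.5 [0.24743869 0.51907952 0.23050877] [-2.52360487e-05  8.45672743e-01  5.33701797e-01  5.32115429e-05] 0.025
```

View pics/scene0.png

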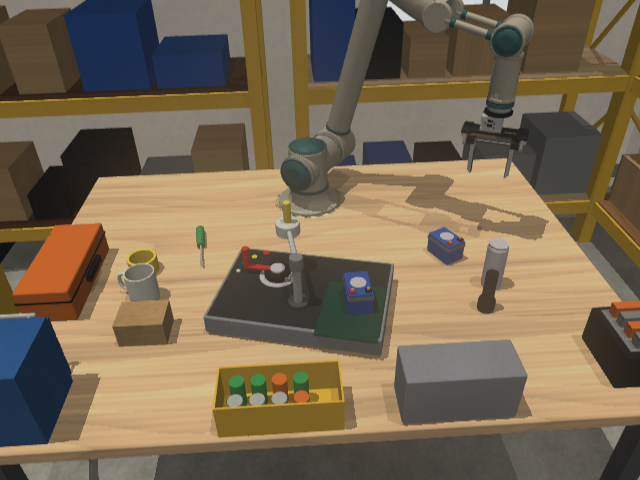

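View pics/side0.png

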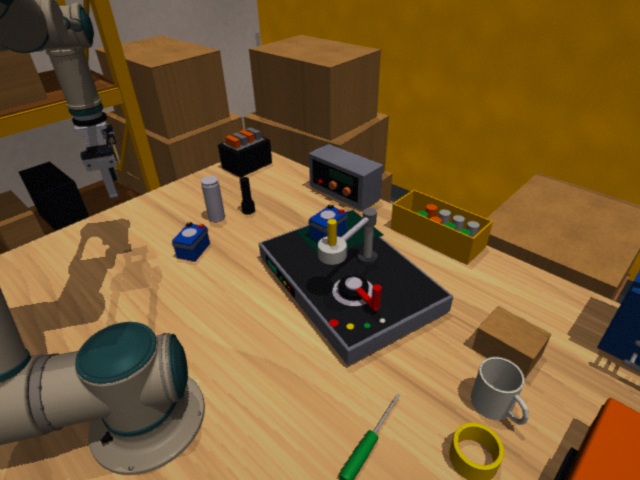

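The scene view shows the boom handle at about (286,212), the battery at (357,290) and the dial handle at (246,255). The networks' points match the stated geometry, with sensor–pivot about 152 mm and dial radius about 85 mm. Next I'll refine them with the wrist camera on the way over.

```bash
cat > h.py <<'E'
from plant import r, gripper_to, inverse_kinematics, vision, models, telemetry
import cv2,numpy as np
def Q(a): return np.array([0,np.cos(a/2),np.sin(a/2),0])
def save(c,f): 
    im=vision.snapshot(c); cv2.imwrite(f"pics/{f}.png",im[:,:,::-1]); return im
def marks(names,c):
    for n in names: print(c,n,[(np.round(d["at"],4).tolist(),round(d["score"],2)) for d in models.mark_of(n,c)[:1]])
E
python3 - <<'E'
from h import *
r.move_l([0.247,0.519,0.40],vel=0.3)
r.move_to([0.45,-0.03,0.50],Q(np.radians(99)))
save("wrist","w1")
N=["boom_pivot","sensor","boom_grip","battery_pad","dial_axis","dial_grip"]
for k in range(2): marks(N,"wrist")
print(telemetry.current_t(),telemetry.current_joints(),vision.get_calibration("wrist"))
E
```

```text
wrist boom_pivot [([0.6094, -0.0519, 0.0602], 0.75)]
wrist sensor []
wrist boom_grip [([0.4552, -0.0711, 0.2373], 0.72)]
wrist battery_pad [([0.6155, 0.0976, 0.1267], 0.66)]
wrist dial_axis [([0.4929, -0.1002, 0.0583], 0.81)]
wrist dial_grip [([0.4689, -0.1836, 0.1131], 0.57)]
wrist boom_pivot [([0.6094, -0.0519, 0.0602], 0.75)]
wrist sensor []
wrist boom_grip [([0.4552, -0.0711, 0.2373], 0.72)]
wrist battery_pad [([0.6155, 0.0976, 0.1267], 0.66)]
wrist dial_axis [([0.4929, -0.1002, 0.0583], 0.81)]
wrist dial_grip [([0.4689, -0.1836, 0.1131], 0.57)]
5.0 [-2.21029343e-01  5.09344939e-02  1.14093146e+00  1.88414586e-05
  1.94968122e+00 -1.94892110e+00] {'fx': 374.03539496797634, 'fy': 374.03539496797634, 'cx': 317.8415245572495, 'cy': 241.09106909872625, 'position': array([ 0.38471223, -0.0401179 ,  0.65356078]), 'orientation': array([0.07420768, 0.64554071, 0.75520238, 0.08625418])}
```

View pics/w1.png

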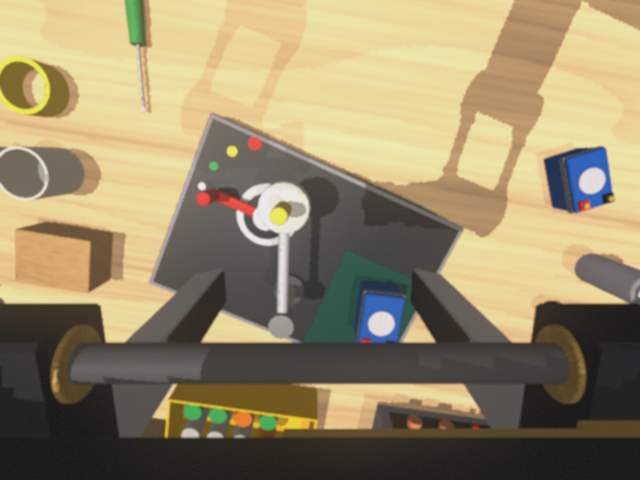

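The wrist view shows the handle top at (279,215), the pole top at (281,325), the pad at (381,324) and the dial handle at (204,199). I'll turn these pixels into positions at the given heights and cross-check.

```bash
python3 - <<'E'
from h import *
from scipy.spatial.transform import Rotation as R
c=vision.get_calibration("wrist"); q=c["orientation"]; M=R.from_quat([q[1],q[2],q[3],q[0]]).as_matrix()
im=cv2.imread("pics/w1.png")[:,:,::-1].astype(int)
# pad centroid: whitish pixels
def cen(mask,x0,x1,y0,y1):
    m=np.zeros(mask.shape,bool); m[y0:y1,x0:x1]=mask[y0:y1,x0:x1]; v,u=np.nonzero(m); return (u.min()+u.max())/2,(v.min()+v.max())/2,u.mean(),v.mean(),m.sum()
print(cen(im.min(2)>150,360,402,300,342))
print(cen((im[:,:,0]>150)&(im[:,:,2]<100)&(im[:,:,1]>130),265,295,200,230))
def P(u,v,z):
    d=M@np.array([(u-c["cx"])/c["fx"],(v-c["cy"])/c["fy"],1]); return c["position"]+d*(z-c["position"][2])/d[2]
for n,u,v,z in [("grip",279,215,.266),("pole",281,325,.207),("pad",381,324,.127),("dialgrip",204,199,.141)]: print(n,P(u,v,z).round(4))
E
```

```text
(np.float64(381.0), np.float64(323.0), np.float64(380.9580152671756), np.float64(323.2881679389313), np.int64(524))
(np.float64(279.0), np.float64(215.0), np.float64(279.07906976744187), np.float64(215.0418604651163), np.int64(215))
grip [ 0.4522 -0.0709  0.266 ]
pole [ 0.6046 -0.054   0.207 ]
pad [0.6186 0.0937 0.127 ]
dialgrip [ 0.4681 -0.1854  0.141 ]
```

```bash
cat >> h.py <<'E'
PIV=np.array([.6065,-.0505]); PAD=np.array([.6185,.0955])
def wf(): return np.round(telemetry.current_wrist_force(),1)
E
python3 - <<'E'
from h import *
g=np.array([.4543,-.0713]); az0=np.arctan2(*(g-PIV)[::-1])%(2*np.pi)
azT=np.arctan2(*(PAD-PIV)[::-1]); print(np.degrees([az0,azT]),np.linalg.norm(g-PIV),np.linalg.norm(PAD-PIV))
a0=az0-np.pi/2
gripper_to(0.07,10)
r.move_to([*g,.33],Q(a0))
print(r.move_l([*g,.245],vel=.1,guard=8))
gripper_to(0.0,15); print(telemetry.current_opening(),wf(),telemetry.current_ee_pos())
n=8
for k in range(1,n+1):
    az=az0+(azT-az0)*k/n
    p=PIV+.155*np.array([np.cos(az),np.sin(az)])
    r.move_l([*p,.245],rot=Q(az-np.pi/2),vel=.12)
    print(k,p.round(4),telemetry.current_ee_pos().round(4),wf(),round(telemetry.current_opening(),4))
save("scene","s2");marks(["sensor","boom_grip","battery_pad"],"scene")
save("side","d2");marks(["sensor","boom_grip","boom_pivot","battery_pad"],"side")
save("wrist","w2")
print(telemetry.current_t())
E
```

```text
[187.78196436  85.30131948] 0.1536147128370197 0.14649232061783993
False
0.019673627894279552 [ 0.1 -0.   0.4] [ 0.45426973 -0.07124262  0.24497231]
1 [ 0.4521 -0.0369] [ 0.4541 -0.0366  0.245 ] [ 5.6 -0.6 -2.9] 0.0202
2 [ 0.459 -0.003] [ 0.4613 -0.0034  0.245 ] [ 6.3 -1.3 -3.8] 0.0198
3 [0.4732 0.0285] [0.4756 0.0276 0.245 ] [ 5.4 -2.8 -3.9] 0.0196
4 [0.494  0.0561] [0.4962 0.0546 0.245 ] [ 5.1 -2.8 -2.7] 0.0196
5 [0.5204 0.0784] [0.5223 0.0766 0.2451] [ 3.8 -5.  -1.3] 0.0197
6 [0.5512 0.0943] [0.5523 0.0923 0.2451] [ 2.  -5.1 -0.2] 0.0196
7 [0.5846 0.1029] [0.5847 0.1011 0.2451] [ 2.  -4.8  1.1] 0.0197
8 [0.6192 0.104 ] [0.6183 0.1026 0.2451] [ 0.8 -5.8  1.7] 0.0193
scene sensor [([0.6183, 0.0999, 0.1738], 0.6)]
scene boom_grip [([0.6202, 0.1027, 0.2383], 0.9)]
scene battery_pad [([0.6189, 0.0965, 0.1246], 0.83)]
side sensor [([0.6197, 0.0984, 0.1712], 0.75)]
side boom_grip [([0.6166, 0.0992, 0.2377], 0.75)]
side boom_pivot [([0.6094, -0.0505, 0.0608], 0.85)]
side battery_pad [([0.6163, 0.0949, 0.1271], 0.87)]
12.1583
```

```bash
python3 - <<'E'
from h import *
gripper_to(0.06); print(wf(),telemetry.current_ee_pos())
p=telemetry.current_ee_pos()
r.move_l([p[0],p[1],.36],vel=.2)
r.move_to([.50,.06,.48],Q(np.radians(99)))
save("wrist","w3");marks(["boom_grip","sensor","boom_pivot","battery_pad"],"wrist")
save("side","d3");marks(["sensor","boom_grip","battery_pad","dial_axis","dial_grip"],"side")
save("scene","s3");marks(["sensor","boom_grip","battery_pad","dial_axis","dial_grip"],"scene")
a=cv2.imread("pics/d3.png")[180:280,260:420]; b=cv2.imread("pics/s3.png")[220:350,270:430]
cv2.imwrite("pics/crop3.png",np.hstack([cv2.resize(a,(400,250)),cv2.resize(b,(400,325))[:250]]))
print(telemetry.current_t())
E
```

```text
[1.3 0.  0. ] [0.61919871 0.10402021 0.24494138]
wrist boom_grip [([0.6176, 0.1008, 0.2359], 0.85)]
wrist sensor [([0.6129, 0.1041, 0.1709], 0.77)]
wrist boom_pivot [([0.6094, -0.0529, 0.0628], 0.85)]
wrist battery_pad [([0.6167, 0.0962, 0.1284], 0.95)]
side sensor [([0.6172, 0.1004, 0.1755], 0.72)]
side boom_grip [([0.6132, 0.0984, 0.2377], 0.88)]
side battery_pad [([0.6195, 0.0961, 0.1247], 0.94)]
side dial_axis [([0.4953, -0.1027, 0.0585], 0.79)]
side dial_grip [([0.4691, -0.1826, 0.1148], 0.61)]
scene sensor [([0.6181, 0.0975, 0.1721], 0.95)]
scene boom_grip [([0.6183, 0.1045, 0.2373], 0.7)]
scene battery_pad [([0.6185, 0.0921, 0.1286], 0.82)]
scene dial_axis []
scene dial_grip [([0.4685, -0.1878, 0.1146], 0.62)]
16.1667
```

View pics/w3.png

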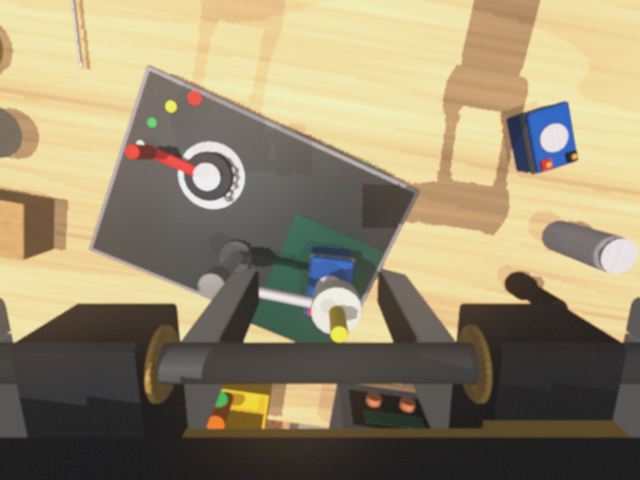

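View pics/crop3.png

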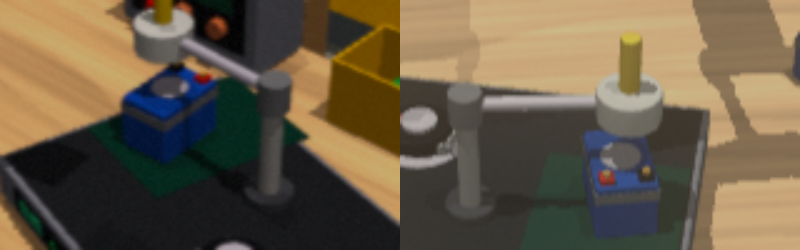

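The wrist, side and scene views all show the head over the silver pad: the head is at about (336,305) in the wrist view and right above the pad in both crops. Tangential error is about 1–2 mm. The remaining offset is radial and the boom can't remove it. Now the dial: grip it and turn in small steps, watching the force.

```bash
cat >> h.py <<'E'
AX=np.array([.492,-.1028]); RAD=.085
def az_of(p): return np.arctan2(p[1]-AX[1],p[0]-AX[0])%(2*np.pi)
def tang(az): return np.array([np.sin(az),-np.cos(az)])  # clockwise
def step(az,vel=.06):
    p=AX+RAD*np.array([np.cos(az),np.sin(az)])
    r.move_l([*p,.121],rot=Q(az+np.pi/2),vel=vel)
    e=telemetry.current_ee_pos(); f=telemetry.current_wrist_force(); t=tang(az_of(e)); n=np.array([t[1],-t[0]])
    return az_of(e),np.linalg.norm(e[:2]-AX),-f[:2]@t,f[:2]@n,f[2]
E
python3 - <<'E'
from h import *
import json
g=np.array([.4690,-.1858]); az0=az_of(g); print(np.degrees(az0),np.linalg.norm(g-AX))
a=az0+np.pi/2-2*np.pi
r.move_to([*g,.25],Q(a)); 
save("wrist","w4");marks(["dial_axis","dial_grip"],"wrist")
print(r.move_l([*g,.121],vel=.1,guard=8),telemetry.current_t())
gripper_to(0.0,35); e=telemetry.current_ee_pos(); print(telemetry.current_opening(),wf(),e,telemetry.current_t())
az0=az_of(e)
json.dump(az0,open("az0.json","w"))
for k in range(1,6):
    s=step(az0-k*.07); print(round(k*.07,2),"turn",round(az0-s[0],3),np.round(s[1:],4),round(telemetry.current_opening(),4))
print(telemetry.current_t(),wf(),telemetry.current_joints().round(2))
E
```

```text
254.5114985570903 0.08612781200053789
wrist dial_axis [([0.4903, -0.1036, 0.0578], 0.65)]
wrist dial_grip [([0.4659, -0.1838, 0.1151], 0.75)]
False 19.1
0.01936195242339509 [ 0.6 -0.4 -0.3] [ 0.46917933 -0.18587454  0.12105069] 19.8083
0.07 turn 0.051 [ 0.0859  4.5924 -1.8722 -2.6457] 0.0197
0.14 turn 0.122 [ 0.0859  4.4121 -3.0949 -2.7708] 0.0195
0.21 turn 0.196 [ 0.0859  4.7953 -3.9667 -2.5222] 0.0194
0.28 turn 0.271 [ 0.0859  2.5488 -4.1331 -2.01  ] 0.0195
0.35 turn 0.33 [ 0.0858  5.3066 -4.236  -3.2296] 0.0198
21.0583 [ 2.  -6.5 -3.2] [-0.52  0.22  1.88 -0.    1.04  0.1 ]
```

View pics/w4.png

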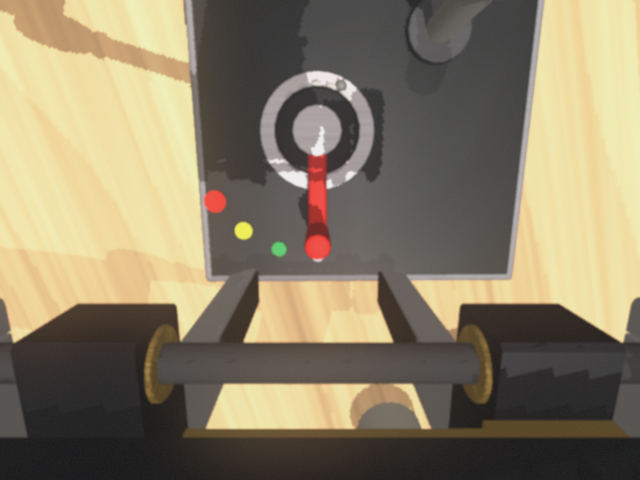

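The wrist view shows the red handle over the white mark at (318,247), with the green, yellow and red marks running clockwise to (215,201). Radius matches and the grip holds, so I'll continue.

```bash
python3 - <<'E'
from h import *
import json
az0=json.load(open("az0.json"))
for c in list(np.arange(.40,.96,.05))+[.98,1.0,1.02]:
    s=step(az0-c); print(round(c,2),"turn",round(az0-s[0],3),np.round(s[1:],4),round(telemetry.current_opening(),4))
save("wrist","w5");save("side","d5");marks(["dial_grip","sensor","battery_pad"],"side");save("scene","s5");marks(["dial_grip","sensor","battery_pad"],"scene")
cv2.imwrite("pics/d5c.png",cv2.resize(cv2.imread("pics/d5.png")[190:360,250:460],(740,600)))
print(telemetry.current_t(),wf())
E
```

```text
0.4 turn 0.377 [ 0.0858  6.5299 -4.0518 -2.5815] 0.0198
0.45 turn 0.426 [ 0.0858  6.3905 -3.2598 -2.9225] 0.0197
0.5 turn 0.478 [ 0.0858  5.7184 -4.0148 -2.6746] 0.0197
0.55 turn 0.532 [ 0.0858  5.2068 -4.5808 -2.6928] 0.0195
0.6 turn 0.583 [ 0.0857  5.7463 -3.5823 -2.2449] 0.0196
0.65 turn 0.637 [ 0.0857  4.9543 -3.3356 -1.8528] 0.0196
0.7 turn 0.67 [ 0.0857  6.7763 -4.4657 -3.5534] 0.0197
0.75 turn 0.724 [ 0.0856  8.9816 -3.5841 -3.5519] 0.0194
0.8 turn 0.776 [ 0.0856  6.2007 -3.4577 -3.1523] 0.0195
0.85 turn 0.829 [ 0.0856  7.0243 -3.5604 -2.214 ] 0.0192
0.9 turn 0.88 [ 0.0855  6.5728 -3.5313 -1.4774] 0.0198
0.95 turn 0.934 [ 0.0854  5.9199 -2.6579 -1.6417] 0.0196
0.98 turn 0.964 [ 0.0854  6.1712 -2.5325 -1.5096] 0.0193
1.0 turn 0.978 [ 0.0854  6.6889 -2.5987 -2.7204] 0.0198
1.02 turn 0.99 [ 0.0854  8.3681 -2.8545 -2.4087] 0.0198
side dial_grip [([0.4099, -0.1246, 0.1142], 0.83)]
side sensor [([0.6167, 0.0984, 0.1727], 0.91)]
side battery_pad [([0.619, 0.0933, 0.1299], 0.54)]
scene dial_grip [([0.4129, -0.1312, 0.1145], 0.84)]
scene sensor [([0.6191, 0.1016, 0.1739], 0.56)]
scene battery_pad [([0.6191, 0.0944, 0.1276], 0.84)]
25.2583 [ 1.  -9.3 -3.6]
```

View pics/w5.png

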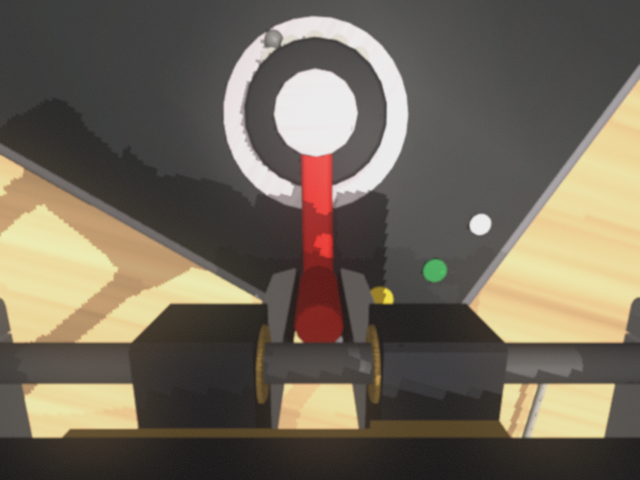

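View pics/d5c.png

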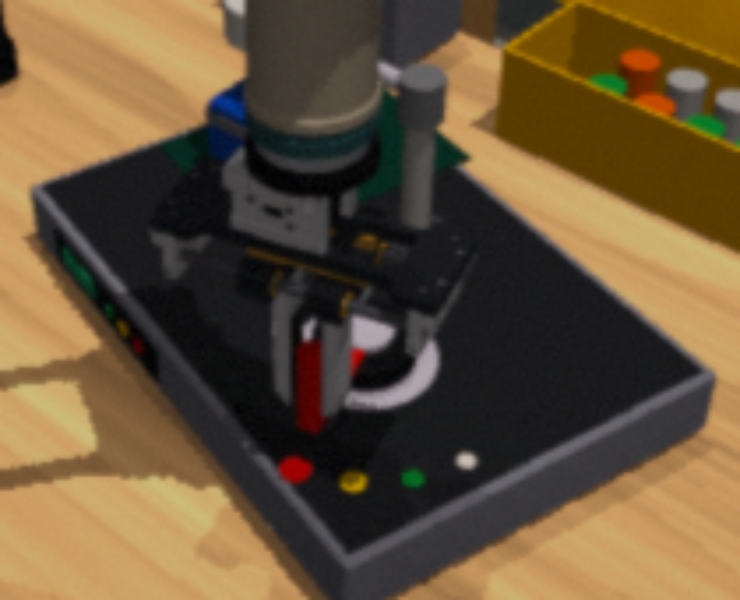

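```bash
python3 - <<'E'
from h import *
from scipy.spatial.transform import Rotation as R
c=vision.get_calibration("wrist"); q=c["orientation"]; M=R.from_quat([q[1],q[2],q[3],q[0]]).as_matrix()
def P(u,v,z):
    d=M@np.array([(u-c["cx"])/c["fx"],(v-c["cy"])/c["fy"],1]); return (c["position"]+d*(z-c["position"][2])/d[2])[:2]
im=cv2.imread("pics/w5.png")[:,:,::-1].astype(int)
red=(im[:,:,0]>130)&(im[:,:,1]<70)&(im[:,:,2]<70)
for v in (165,180,225,245): u=np.nonzero(red[v,280:350])[0]+280; print(v,u.min(),u.max())
ax=P(315.5,112,.060)
print("axis",ax.round(4))
A=lambda p:np.degrees(np.arctan2(*(p-ax)[::-1]))%360
for n,u,v in [("w",480,224.5),("g",435,270.5),("y",382,297)]: p=P(u,v,.06);print(n,p.round(4),A(p),np.linalg.norm(p-ax))
l1=P(317,165,.086);l2=P(317.5,235,.086); d=l1-l2; print("lever",l1,l2,A(l1),A(l2),np.degrees(np.arctan2(*(l2-l1)[::-1]))%360)
e=telemetry.current_ee_pos()[:2]; print("tcp",e,A(e),np.linalg.norm(e-ax))
E
```

```text
165 301 331
180 301 331
225 303 330
245 304 332
axis [ 0.4935 -0.1035]
w [ 0.4606 -0.2133] 253.33979143293425 0.11461665681951375
g [ 0.4268 -0.1979] 234.75136784892965 0.11554650612692102
y [ 0.4018 -0.1727] 217.0132957411356 0.11484621730827423
lever [ 0.46725959 -0.11196941] [ 0.43334551 -0.12217542] 197.85847702816667 197.23440557227585 196.74849706278755
tcp [ 0.41077392 -0.12907615] 197.17045247315698 0.0865921841068923
```

```bash
python3 - <<'E'
from h import *
import json
az0=json.load(open("az0.json"))
s=step(az0-1.04); print("turn",round(az0-s[0],3),np.round(s[1:],3))
r.hold(1.0)
e=telemetry.current_ee_pos(); print(az0-az_of(e),wf(),telemetry.current_opening())
save("wrist","w6");save("scene","s6");marks(["dial_grip","sensor","boom_grip","battery_pad","spare_battery","torch","spray_can","mug"],"scene")
print(telemetry.current_t())
E
```

```text
turn 1.007 [ 0.085  9.279 -3.037 -3.556]
1.0066140031025888 [ -0.2 -10.4  -3.2] 0.01956353971226221
scene dial_grip [([0.4106, -0.1278, 0.1147], 0.76)]
scene sensor [([0.6183, 0.0992, 0.1739], 0.8)]
scene boom_grip [([0.6215, 0.1054, 0.2383], 0.85)]
scene battery_pad [([0.62, 0.0961, 0.1273], 0.73)]
scene spare_battery [([0.3565, 0.391, 0.0025], 0.71)]
scene torch [([0.6001, 0.4364, -0.0023], 0.91)]
scene spray_can [([0.5049, 0.4745, 0.0022], 0.65)]
scene mug [([0.4856, -0.4691, -0.0004], 0.97)]
27.0083
```

View pics/s6.png

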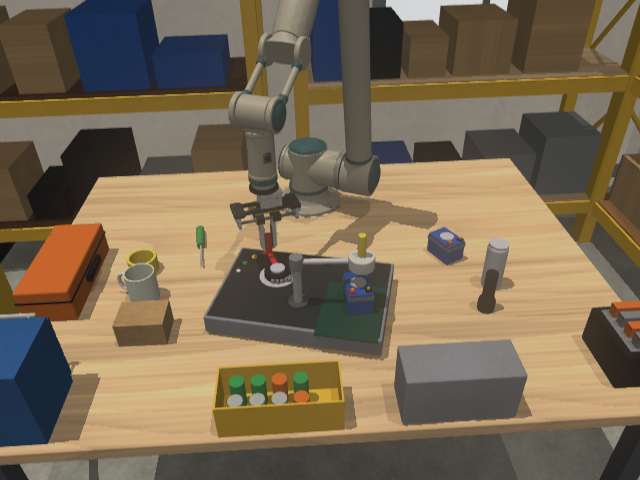

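The scene view shows the sensor head over the battery at (361,262), the gripper holding the dial handle at (268,245) and everything else in place. The dial is steady at about 1.0 rad, so I'm handing in.

```bash
python3 - <<'E'
from h import *
r.sign_off(); print(telemetry.current_t())
E
```

```text
the job is handed in; nothing more can be done
the job is handed in; nothing more can be done
```

I swung the boom by its yellow handle until the sensor head was over the battery's silver pad, then released it. Next I gripped the red dial handle, turned it clockwise to the third click, and handed the job in at about 27 s while still holding it.

**Boom:** the last scene view puts the head about 1–2 mm off the pad along the swing. There is also a radial offset of several mm that the boom cannot remove, because its 155 mm radius is longer than the pad's distance from the pole (about 147 mm measured).

**Dial:** the arm's own position gave 1.007 rad, steady over a 1 s hold. Before a last nudge of about 0.02 rad, the wrist picture gave 0.98 rad measured from the white mark and 1.01 from the yellow mark. After the nudge the tangential force was about 9 N and rising, as expected just at or past the third click. My steps were too coarse to feel each click separately: the force dips came about 0.03–0.05 rad before the nominal clicks. The true angle could therefore be a few hundredths of a radian off.

**Bench:** the battery on the tester, the spare battery, torch, can and mug measured where they started. The carton, tape roll and screwdriver I checked only by eye in the last picture. The wrist force was about 11 N at most in my readings, well under the limit.

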